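# Unlock and press the child-locked start button

## Task

Start the wash from the start box with the green face plate: slide its yellow child-lock tab fully aside (to the left as you face the box) and let go of it, then press the green button it was covering all the way down and let it come back up. Leave the tab open, and do not touch the look-alike box with the red face plate.

Things in the scene. Friction and masses are not known exactly. Their poses are not given: they have to be found in the camera images.
- green_box: Start box fixed on the washer top: white case, GREEN face plate, 90 (x) x 150 (y) x 40 mm high. Origin: centre of its underside, on the surface; x to its rear, y along the tab's sliding direction (left as seen from the robot; yaw up to 20 degrees), z up. Guide rails along y at x = -36 to -28 and 28 to 36 mm, tops at z = 61 mm.
- green_tab (a joint): Yellow tab's slide along box +y, m: 0 closed, 0.060 fully aside at its stop; starts at 0 to 0.008, 1.5 N friction, stays where left. Plate 58 (x) x 56 (y) mm, z = 52.5 to 57.5 mm, hides the button; on its middle an upright grip 36 (x) x 12 (y) mm, top at z = 82.5 mm, to pinch along y or push to +y. Grip centre: box x = 0, y = -35 mm + joint. Aside, the plate clears the button's centre by 32 mm.
- green_button (a joint): Round green push button, 38 mm across, under the tab, centred at box x = 0, y = -35 mm, top at z = 50 mm when up. Travel straight down, in m: 0 = up, 0.007 = fully down. A spring brings it back up; fully down takes about 4.6 N.
- red_box: Look-alike box of the same make, size and frame (origin at the centre of its underside), with a RED face plate and its own yellow tab over a red button. Not to be touched. Either box may stand on the left.

How it is judged (in metres and radians):
On the way, in this order (a step that is already met when the one before it is completed fails the run):
1. the green box's yellow tab is slid fully aside (value of joint green_tab above 0.048 m and value of joint green_button below 0.003 m), for 0.2 s.
2. the green button is pressed down, with the tab aside (value of joint green_button above 0.005 m and value of joint green_tab above 0.045 m), for 0.05 s.
At the end, for the whole second after the job is handed in: The green box's tab is still aside (at least 45 of its 60 mm) and the green button, having been pressed at least 5 of its 7 mm, is back up (within 2 mm) (value of joint green_tab above 0.045 m and value of joint green_button below 0.002 m); the robot touches nothing.
It fails at once if the red box is touched (more than 2 N) (contact force between any of the fingers, the arm and red_box above 2 N).
It also fails if it takes over 35 s, if anything falls off the work surface, if the arm or the gripper's body presses on something with over 40 N, if the wrist force passes 120 N, or if a joint passes its speed limit or range.

## Robot

A 6-joint arm with a two-finger parallel gripper is mounted at the origin on a cart in front of the work surface, level with it; the furniture and walls round the work are solid. World frame = base frame: x ahead of the robot, y to its left, z up, the work surface at z = 0. Lengths are in mm, angles in rad, forces in N, time in s.
With the tool pointing down it reaches from about 325 to 900 mm from the base axis. Payload 6.1 kg.
Tool frame: the origin (TCP) lies midway between the tips of the shut fingers; the grasp point (between the pads) lies 19 mm behind it; z points along the fingers, y is the line along which they close (so a half turn about z gives the same grasp; the last joint's range is limited). The gripper opens to 87 mm and grips with 3 to 60 N. Pads are 19 mm wide; open, the fingers measure 117 mm over their backs; the gripper's body (75 mm by 190 mm) begins 51 mm behind the grasp point.
Start: joints at [1.044, 0.22, 1.526, -0, 1.395, -0.126], TCP at [243.845, 575.461, 222.538] pointing down, gripper open.
Joint ranges: [-2.98, 2.98], [-0.91, 2.08], [0.09, 2.57], [-1.24, 4.39], [0.2, 2.65], [-2.68, 2.68]. Speed limits (rad/s): [2.57, 2.57, 3.01, 3.14, 3.14, 3.14].

## Interface

Orientations are given as a unit quaternion [x, y, z, w].
In Python, from bench import env gives the robot as it stands. Calls block until the motion is done:
- env.movep(position, orientation): joint-space move of the TCP to a pose.
- env.movel(position, rot=None, rate=150, until_force=None): straight line of the TCP; rot=None keeps the orientation; rate is the mean speed in mm/s. With until_force (N) it stops when the force on the tool has changed by that much, and returns True; else False.
- env.movej(angles): joint-space move.
- env.command_gripper(opening, f_grip=None): opening from 0.0 (shut) to 1.0 (fully open); f_grip is the grip in N (None keeps the last); returns when the fingers have stopped.
- env.hold(seconds).
- env.ik(position, orientation): joint angles nearest the present ones, or None.
- env.capture(name): name is "side" or "top"; returns the picture (480x640x3 uint8, blue, green, red); there is no depth.
- env.calibration(name): a dict with "fx", "fy", "cx", "cy" (pixels), "cam_to_world" (4x4, takes a point from camera to world coordinates). Camera axes: x right, y up, looking along -z (the intrinsics and any distortion apply to the point x, -y, -z); pixel columns grow to the right and rows downward; lengths in mm; the calibration is good to about 2 mm. A picture is of the moment at which its call begins. calibration takes no time and is no camera call.
A pose or a line that the arm cannot do raises env.PlanningError and nothing moves.
- env.close_job(): hands the job in; it is judged then, once.
Readings, each from a call of its own:
- env.current_clock(): time.
- env.current_q(): joint angles.
- env.current_joint_vel(): joint speeds.
- env.current_tau(): joint torques, N m.
- env.current_tool_pos(): TCP position.
- env.current_eef_rot(): TCP orientation.
- env.current_contact_force(): force on the tool from outside, world axes, zero at the start.
- env.current_ft_torque(): the same for the moment, N m.
- env.current_width(): opening from 0.0 (shut) to 1.0 (fully open).
- env.current_finger_force(): force on a finger pad.
Only numpy, scipy, OpenCV 4.12 (cv2) and the standard library are available. Lean on these libraries where they do the work, as an engineer would, in place of code of your own. Each camera call takes 0.05 s, during which the arm holds its last target. There are 200 camera calls.

## Working session

There is one attempt and no reset: what is moved stays moved. The work goes in short steps, each a Python script; the robot and the scene stay as the last script left them, time stands still between calls to the robot, and variables do not carry over. Pictures are saved under pics/ and viewed, at most 10 in all, crops included, and the job is handed in when it is done.

```bash
mkdir -p pics
python3 - <<'E'
from bench import env
import cv2
for n in("top","side"):
    cv2.imwrite(f"pics/{n}0.png",env.capture(n)); c=env.calibration(n); print(n,c)
print(env.current_eef_rot())
E
```

```text
top {'fx': 434.78426879755483, 'fy': 434.78426879755483, 'cx': 319.05170393174427, 'cy': 238.75330504338334, 'cam_to_world': array([[ 1.67007679e-02,  9.88945531e-01, -1.47335745e-01,
         3.81070383e+02],
       [-9.99560544e-01,  1.29041108e-02, -2.66871150e-02,
        -7.78576581e+01],
       [-2.44908664e-02,  1.47716693e-01,  9.88726442e-01,
         9.19391105e+02],
       [ 0.00000000e+00,  0.00000000e+00,  0.00000000e+00,
         1.00000000e+00]])}
side {'fx': 473.58329274928985, 'fy': 473.58329274928985, 'cx': 325.7964860005657, 'cy': 245.14109911683693, 'cam_to_world': array([[ 9.65982404e-02,  8.81222824e-01, -4.62725744e-01,
         8.37067810e+01],
       [-9.95231396e-01,  7.91937338e-02, -5.69457745e-02,
        -1.33727469e+02],
       [-1.35369368e-02,  4.66020050e-01,  8.84670596e-01,
         8.04234435e+02],
       [ 0.00000000e+00,  0.00000000e+00,  0.00000000e+00,
         1.00000000e+00]])}
[ 1.99060761e-01  9.79986776e-01 -8.12599395e-04 -2.68756580e-04]
```

View pics/top0.png

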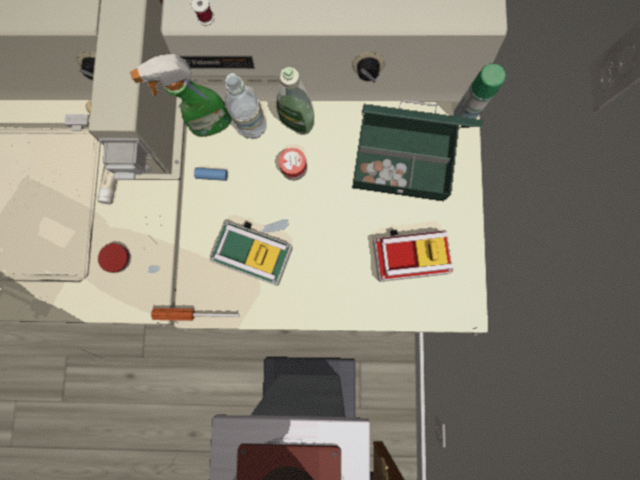

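View pics/side0.png

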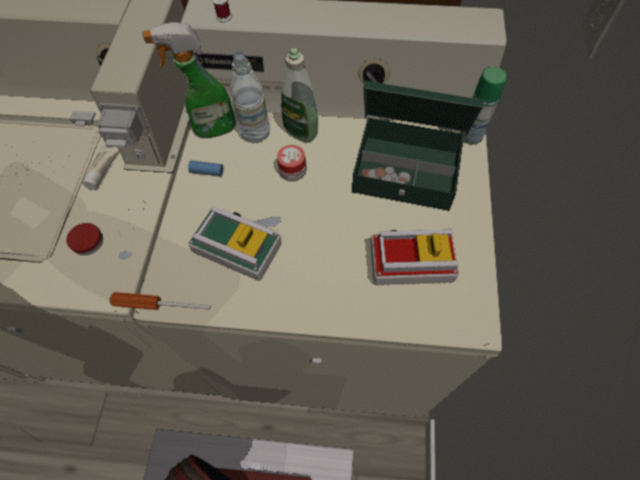

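The green box is on the left, centred near (252,252) in top and (235,242) in side. Its tab is the yellow plate near (264,257) in top. Next I'll enlarge both views of it.

```bash
python3 - <<'E'
import cv2,numpy as np
a=cv2.imread("pics/top0.png")[205:300,195:310];b=cv2.imread("pics/side0.png")[195:290,175:290]
f=lambda i:cv2.resize(i,None,fx=3.45,fy=3.45*1,interpolation=cv2.INTER_CUBIC)
cv2.imwrite("pics/crop0.png",np.hstack([f(a),f(b)]))
E
cat > h.py <<'E'
import numpy as np, cv2
from bench import env
def proj(n,P):
    c=env.calibration(n); T=np.linalg.inv(c["cam_to_world"]); p=np.atleast_2d(P)@T[:3,:3].T+T[:3,3]
    return np.c_[c["cx"]+c["fx"]*p[:,0]/-p[:,2], c["cy"]-c["fy"]*p[:,1]/-p[:,2]]
def back(n,uv,z):
    c=env.calibration(n); T=c["cam_to_world"]; uv=np.atleast_2d(uv)
    d=np.c_[(uv[:,0]-c["cx"])/c["fx"],-(uv[:,1]-c["cy"])/c["fy"],-np.ones(len(uv))]@T[:3,:3].T
    return T[:3,3]+d*((z-T[2,3])/d[:,2])[:,None]
def box(x,y,yaw,P):
    c,s=np.cos(yaw),np.sin(yaw); P=np.atleast_2d(P).astype(float)
    return np.c_[x+c*P[:,0]-s*P[:,1],y+s*P[:,0]+c*P[:,1],P[:,2]]
E
```

```text
(no output)
```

View pics/crop0.png

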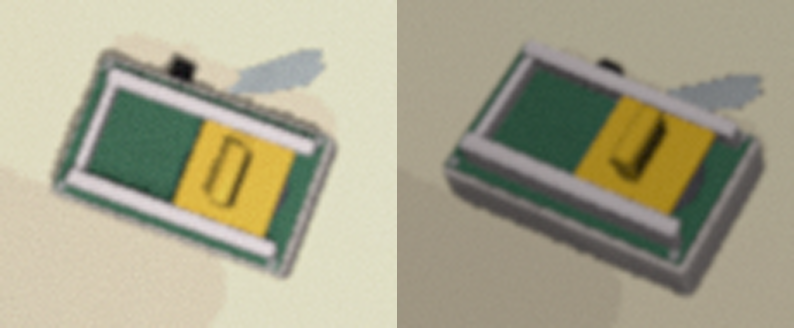

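The crops show the case outline, the rails, and the yellow tab near the right (closed) end, with the grip at crop (228,172) top and (640,148) side. I'll fit the pose to the corners.

Run:
```python
from h import *
from scipy.optimize import least_squares
T=lambda p:(195+p[0]/3.45,205+p[1]/3.45); S=lambda p:(175+(p[0]-397)/3.45,195+p[1]/3.45)
obs=[("top",T((107,50)),(45,75,40)),("top",T((55,187)),(-45,75,40)),("top",T((285,278)),(-45,-75,40)),("top",T((336,148)),(45,-75,40)),
("side",S((447,170)),(-45,75,40)),("side",S((690,265)),(-45,-75,40)),("side",S((763,145)),(45,-75,40))]
def r(p,only=None): return np.concatenate([(proj(n,box(*p,P))[0]-uv) for n,uv,P in obs if only in(None,n)])
x0=[*back("top",[(252,252)],40)[0,:2],-.3]
for o in("top","side",None):
    s=least_squares(r,x0,args=(o,)); print(o,s.x.round(3),s.fun.round(1))
p=s.x
# joint from plate edges at z=57.5
for n,F,l,rr in(("top",T,(189,161),(281,195)),("side",S,(597,138),(690,172))):
    for q in(l,rr):
        b=back(n,[F(q)],57.5)[0]; d=b[:2]-p[:2]; c,sn=np.cos(p[2]),np.sin(p[2]); print(n,"box xy",c*d[0]+sn*d[1],-sn*d[0]+c*d[1])
```

```text
top [ 4.81282e+02  8.33150e+01 -3.63000e-01] [ 0.8 -0.  -1.6  0.5 -0.7  1.4  1.4 -2. ]
side [ 4.81378e+02  8.21950e+01 -3.38000e-01] [-1.6 -0.6 -0.3  2.9  1.9 -2.8]
None [ 4.81459e+02  8.26320e+01 -3.51000e-01] [ 0.8  0.2 -1.2  0.9  0.1  1.   1.7 -2.6 -1.8 -1.2 -1.1  3.2  1.7 -2.3]
top box xy -0.336958531474548 1.1333809872930463
top box xy 0.4291303710526009 -56.30519625003435
side box xy -1.7835227744971405 0.30275460881683813
side box xy 1.4561722287843608 -53.788576292054906
```

Both cameras agree: the box is at about (481, 82.5) with yaw -0.35. The tab plate's centre is at y ≈ -27.5, so the joint is at about 7 mm, which fits the 0–8 mm start range. I'll shut the gripper, move behind the grip and push it toward +y.

```bash
cat >> h.py <<'E'
POSE=(481.4,82.7,-.35)
Q=[-np.sin(POSE[2]/2),np.cos(POSE[2]/2),0,0]
W=lambda x,y,z: box(*POSE,(x,y,z))[0]
def state(s): print(s,env.current_clock(),box(0,0,-POSE[2],env.current_tool_pos()-np.array([*POSE[:2],0]))[0].round(1),np.round(env.current_contact_force(),1))
E
python3 - <<'E'
from h import *
env.command_gripper(0.0,20)
env.movep(W(0,-78,150),Q); state("above")
print(env.movel(W(0,-78,66),rate=100,until_force=10)); state("down")
print(env.movel(W(0,25,66),rate=50,until_force=12)); state("pushed")
cv2.imwrite("pics/top1.png",cv2.resize(env.capture("top")[180:310,170:340],None,fx=4,fy=4,interpolation=cv2.INTER_CUBIC))
E
```

```text
above 3.8 [  0.  -77.4 150.2] [ 0.6  0.5 -0.4]
False
down 4.7917 [  0.6 -77.8  66.6] [-0.1 -0.2  0.1]
True
pushed 6.4583 [-0.5 14.6 65.5] [-0.4 -2.4  1.9]
```

View pics/top1.png

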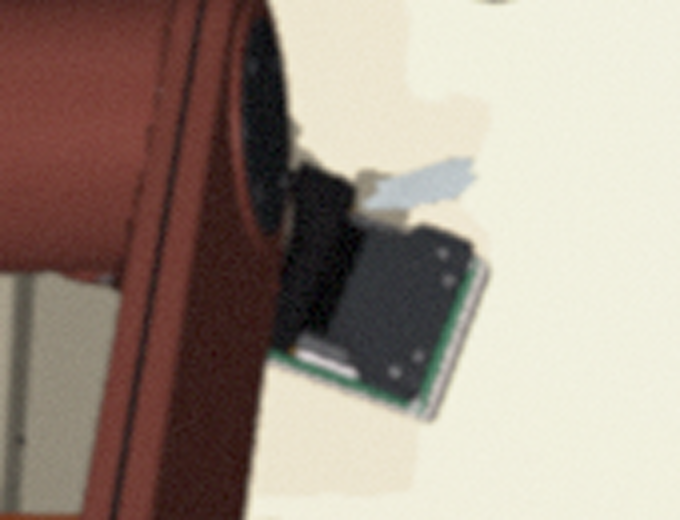

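The push stopped on force at TCP y = 14.6, but the arm hides the tab. I'll back off, lift, and look.

Run:
```python
from h import *
env.movel(W(0,-30,66),rate=150); env.movel(W(0,-45,120),rate=150)
env.movel(W(-60,-170,140),rate=250); state("off")
f=lambda n,v,u:cv2.resize(env.capture(n)[v:v+95,u:u+115],None,fx=3.45,fy=3.45,interpolation=cv2.INTER_CUBIC)
cv2.imwrite("pics/c2.png",np.hstack([f("top",205,195),f("side",195,175)]))
```

```text
off 8.1833 [ -59.9 -169.6  139.5] [-0.5 -0.1 -0.3]
```

View pics/c2.png

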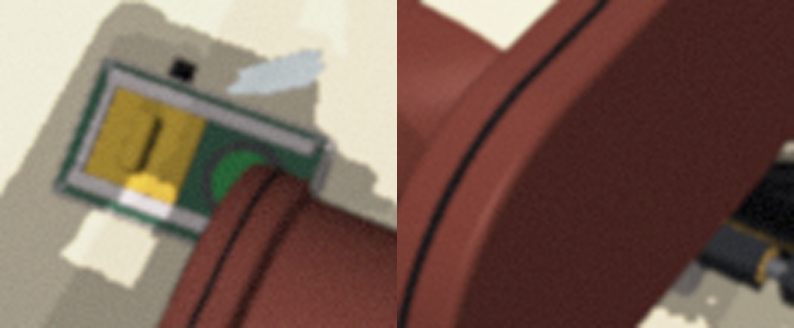

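The tab is now at the left stop: the plate's right edge is near crop (193,160), which gives y ≈ -2. The green button is exposed around (245,180), where the model puts it. Pressing it now.

Run:
```python
from h import *
env.movel(W(0,-37,120),rate=200)
env.movel(W(0,-37,58),rate=100); state("above")
print(env.movel(W(0,-37,38),rate=20,until_force=14)); state("pressed")
env.hold(0.15); state("held")
env.movel(W(0,-37,120),rate=100); env.movel(W(-60,-190,160),rate=250); state("off")
q=env.current_q(); q[0]-=0.5; env.movej(q); state("clear")
f=lambda n,v,u:cv2.resize(env.capture(n)[v:v+95,u:u+115],None,fx=3.45,fy=3.45,interpolation=cv2.INTER_CUBIC)
cv2.imwrite("pics/c3.png",np.hstack([f("top",205,195),f("side",195,175)]))
```

```text
above 9.9333 [  0.5 -37.1  58.5] [-0.4 -0.   0.2]
True
pressed 10.675 [  0.2 -36.9  43.4] [-1.9  0.8  5.7]
held 10.825 [  0.2 -36.9  43.4] [-1.2 -0.1  4.4]
off 12.5667 [ -60.  -189.7  159.6] [ 0.2  0.6 -1.5]
clear 13.325 [ -78.8 -369.6  159.2] [ 0.5  0.4 -0.2]
```

View pics/c3.png

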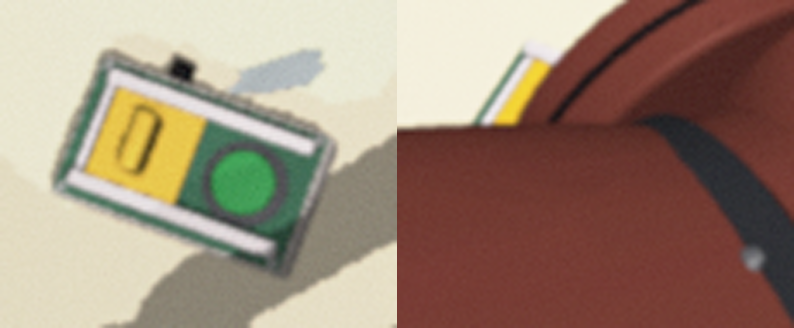

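The top view shows the tab fully left and the whole button at (240,182), clear of the arm. The press reached z = 43.4 (about 6.6 mm of travel) and bottomed out on force. The tool now reads about zero force at z ≈ 159, above everything nearby.

```bash
python3 -c "
from bench import env
print(env.close_job())"
```

```text
the job is handed in; nothing more can be done
None
```

The job is handed in (no verdict came back): the green box's tab is fully aside, its button was pressed to about 6.6 of 7 mm and released, and the arm stands clear after about 13 s with the red box untouched.

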